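# Free the jammed bar-tool drawer

### The arm

A 6-joint arm with a two-finger parallel gripper is mounted at the origin on the work surface. World frame = base frame: x ahead of the robot, y to its left, z up, the work surface at z = 0. Lengths are in mm, angles in rad, forces in N, time in s.
With the tool pointing down it reaches from about 350 to 875 mm from the base axis. Payload 4.2 kg.
Tool frame: the origin (TCP) lies at the very end of the fingers, on their centre line; the grasp point (between the pads) lies 19 mm behind it; z points along the fingers, y is the line along which they close (so a half turn about z gives the same grasp; the last joint's range is limited). The gripper opens to 85 mm and grips with 20 to 120 N. Pads are 22 mm wide; open, the fingers measure 114 mm over their backs; the gripper's body (76 mm by 85 mm) begins 54 mm behind the grasp point. The pads swing forward as they close: fully open they stand 13 mm farther back than shut.
Start: joints at [1.525, 0.385, 0.008, 0, -1.194, -0.259], TCP at [187.532, 596.18, 195.912] pointing down, gripper open.
Joint ranges: [-3.14, 3.14], [-1.21, 2.06], [-1.07, 1.41], [-3.16, 2.05], [-2.99, -0.16], [-3.1, 3.1]. Speed limits (rad/s): [2.79, 2.79, 3.14, 3.14, 3.14, 3.14].

### API

Orientations are given as a unit quaternion [x, y, z, w].
In Python, from bench import arm gives the robot as it stands. The module is installed in compiled form; this text tells all that it offers.
- The arm moves only by the tool drive_tool, never from a script. Its argument "targets" is a list of rows, each a list of 5 numbers: the closure, from -1 (fully open) to 1 (shut), then the shift along the tool's x, y, z in mm, then the turn about the tool's z in degrees. In form: [[grip, tx, ty, tz, roll], ...]. A call has 1 to 12 rows; each row is the pose to reach, as a shift and turn from the pose commanded when the call began, along the tool's axes at that moment; what a row does not reach only later rows make up. A row lasts 1/10 s, in which the tool goes at most 50 mm and 8.59 degrees, less where a joint would pass 70% of its speed; a pose out of reach is approached as far as the arm can. A call with a gripper value outside its range is refused whole. The fingers move at their own pace and stop on an object; the grip force is fixed at half the most. Time passes only in rows, so rows that repeat a pose let the fingers close. It gives the time, the measured TCP pose, the force, the opening and the grip force at its end, in the units of the state.
- arm.read_state(): the state, without advancing time (a new reading comes with each control period).
- arm.get_image(name): name is "side" or "top"; returns the picture (400x640x3 uint8, blue, green, red); there is no depth.
- arm.camera_params(name): a dict with "fov_y" (degrees; the focal length in pixels is half the picture's height over the tangent of half this angle, whatever the lens; pixels are square), "cx", "cy" (the principal point, pixels), "rvec" (rotation vector, rad) and "tvec" (3), from world to camera coordinates, as OpenCV has them. Camera axes: x right, y down, z forward; pixel columns grow to the right and rows downward; lengths in mm; the calibration is good to about 2 mm. A picture is of the moment at which its call begins. camera_params takes no time and is no camera call.
- arm.job_done(): hands the job in; it is judged then, once.
The state is a dict: "clock": time; "joints": joint angles; "joint_vel": joint speeds; "joint_efforts": joint torques, N m; "position": TCP position; "ee_rot": TCP orientation; "contact_force": force on the tool from outside, world axes, zero at the start; "wrist_torque": the same for the moment, N m; "gripper_width": finger opening in mm; "grasp_force": force on a finger pad.
Only numpy, scipy, OpenCV 4.12 (cv2) and the standard library are available. Lean on these libraries where they do the work, as an engineer would, in place of code of your own. Each camera call takes 0.05 s, during which the arm holds its last target. There are 200 camera calls.

### The job

The narrow bar-tool drawer cannot be shut because the olive-wood corkscrew is lying across the top of it. Lift the corkscrew off and lay it flat in the long wooden tool tray, then push the drawer fully home.

Things in the scene. Friction and masses are not known exactly. Their poses are not given: they have to be found in the camera images.
- corkscrew_mid (a point): Folded waiter's corkscrew, olive wood on a steel body, a flat bar 125 x 24 x 16 mm, about 0.12 kg, loose. It lies across the rims of the open drawer's side walls, midway between drawer front and cabinet, too high to pass under the cabinet's ledge. The point is its centre, 8 mm above its underside; x along its length, y across its width, z up.
- tray_floor (a point): Centre of the inner floor of the long, empty dark-wood tool tray, 6 mm above the counter; x along the tray, y across, z up. Fixed; outside 220 x 130 x 28 high, inside 208 x 118 x 22 deep (mm). It stands left or right of the drawer; on the other side is a round white bowl of corks, which is not meant.
- drawer_pull (a point): Middle of the outer face of the drawer's pull, 45 mm above the counter, moving with the drawer. x points into the cabinet (the closing way), y along the front, z up. The pull is a solid steel plate 64 wide x 24 high, 8 mm proud of the front panel, which is 150 wide, 14 thick, its top 72 mm above the counter.
- drawer_box (a joint): Drawer opening in m: 0 shut against its stop; starts at 0.16 to 0.175; slides with 1.5 N friction, stays where left. Box 100 mm wide (86 inside), rims 70 and inner floor 16 mm above the counter, two openers 4 mm thick lying in it. The cabinet's zinc ledge, 75 to 100 mm up, begins 22 mm + opening beyond the pull's face; two 34 mm stoppers stand 80 mm or more back on it.
There are look-alikes about, which are no part of the job. Leave any purple, red or yellow look-alike of the part that bears corkscrew_mid alone.

How it is judged (in metres and radians):
On the way:
1. the corkscrew lies in the tray while the drawer is still open (x of corkscrew_mid in the frame of tray_floor between -0.06 and 0.06 m and y of corkscrew_mid in the frame of tray_floor between -0.055 and 0.055 m and z of corkscrew_mid in the frame of tray_floor below 0.018 m and value of joint drawer_box above 0.08 m), for 0.2 s.
At the end, for the whole second after the job is handed in: The corkscrew rests flat (its length within about 7 degrees of level) on the floor inside the tool tray, any way round, and the drawer is shut to within 10 mm of its stop. The corkscrew must have been put in the tray while the drawer was still at least 80 mm open (x of corkscrew_mid in the frame of tray_floor between -0.06 and 0.06 m and y of corkscrew_mid in the frame of tray_floor between -0.055 and 0.055 m and z of corkscrew_mid in the frame of tray_floor below 0.018 m and angle between corkscrew_mid's own x axis and vertical between 1.45 and 1.69 rad and value of joint drawer_box below 0.01 m); the robot touches nothing.
It also fails if it takes over 58 s, if anything falls off the work surface, if the arm or the gripper's body presses on something with over 40 N, if the wrist force passes 120 N, or if a joint passes its speed limit or range.

## Working session

There is one attempt and no reset: what is moved stays moved. The work goes in short steps, Python scripts to look and compute and a tool call to move; the robot and the scene stay as the last step left them, time stands still between calls to the robot, and variables do not carry over. Pictures are saved under pics/ and viewed, at most 10 in all, crops included, and the job is handed in when it is done.

Besides the shell and the picture viewer there is one more tool, called as name([rows], argument=value, ...), one row to a line, values as JSON. drive_tool: Moves the arm, as the interface text tells. Its arguments: {"type":"object","properties":{"targets":{"type":"array","items":{"type":"array","items":{"type":"number"}}}},"required":["targets"]}

```bash
mkdir -p pics; cat > h.py <<'E'
import numpy as np, cv2
from bench import arm
def cam(n):
    p=arm.camera_params(n); f=200/np.tan(np.radians(p['fov_y'])/2)
    K=np.array([[f,0,p['cx']],[0,f,p['cy']],[0,0,1]]); R=cv2.Rodrigues(np.array(p['rvec'],float))[0]
    return K,R,np.array(p['tvec'],float).ravel()
def ray(n,uv,z):
    K,R,t=cam(n); c=-R.T@t
    uv=np.atleast_2d(uv).astype(float)
    d=(R.T@np.linalg.inv(K)@np.c_[uv,np.ones(len(uv))].T).T
    return c+d*((z-c[2])/d[:,2])[:,None]
def proj(n,P):
    K,R,t=cam(n); q=(K@(R@np.atleast_2d(P).T+t[:,None])).T
    return q[:,:2]/q[:,2:]
E
python3 - <<'E'
from h import *
for n in("top","side"):
    cv2.imwrite(f"pics/{n}0.png",arm.get_image(n)); K,R,t=cam(n); print(n,K[0,0],-R.T@t)
s=arm.read_state();print(s)
E
```

```text
top 392.33316808670827 [431.66220126   6.10156015 943.77029194]
side 431.2253747288555 [ 285.56727069 -573.70943813  858.90098419]
{'clock': 0.1, 'joints': array([ 1.52457994e+00,  3.85474459e-01,  6.78104186e-03, -4.31484402e-04,
       -1.19399817e+00, -2.58606950e-01]), 'joint_vel': array([-0.00014513, -0.00199904,  0.00379246,  0.00120467,  0.00010628,
        0.00048501]), 'joint_efforts': array([-7.12243709e-04, -3.93319559e+01,  1.88930243e+01,  4.19793382e+00,
       -2.56880077e-03,  2.59342542e-06]), 'position': array([187.38489361, 595.63861685, 194.94195847]), 'ee_rot': array([ 9.88395260e-01, -1.51900861e-01, -9.89574604e-05,  9.63548060e-04]), 'contact_force': array([-0.77277482, -0.23477866,  0.45165637]), 'wrist_torque': array([-0.01389451, -0.02336414, -0.00542746]), 'grasp_force': 0.0, 'gripper_width': 85.34276117568977}
```

View pics/top0.png

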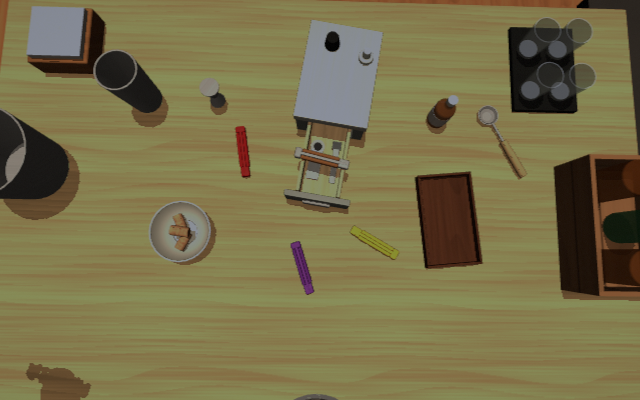

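View pics/side0.png

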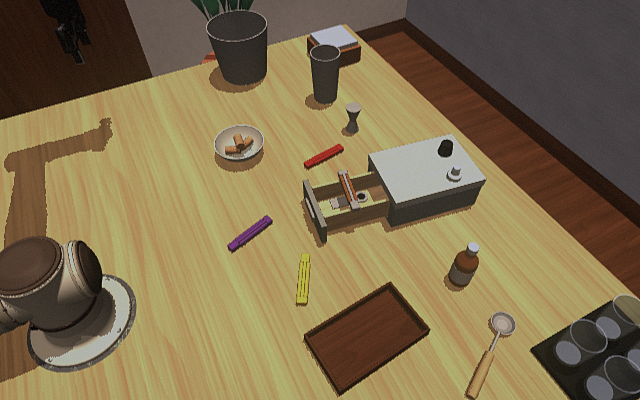

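The top view shows the drawer front at about (317,199), the corkscrew across it at (321,158), the tray at (448,220), and the decoys in red, purple and yellow. I'll zoom in on the drawer.

```bash
python3 - <<'E'
from h import *
t=cv2.imread("pics/top0.png"); s=cv2.imread("pics/side0.png")
a=cv2.resize(t[110:220,270:370],None,fx=5,fy=5,interpolation=cv2.INTER_CUBIC)
b=cv2.resize(s[155:250,295:400],None,fx=2.8,fy=2.8,interpolation=cv2.INTER_CUBIC)
o=np.zeros((550,800,3),np.uint8);o[:,:500]=a;o[:b.shape[0],504:504+b.shape[1]]=b[:,:296]
cv2.imwrite("pics/crop.png",o)
# tray by dark brown mask
h=cv2.cvtColor(t,cv2.COLOR_BGR2HSV); m=((h[...,2]<110)).astype(np.uint8); m[:,:400]=0;m[:,500:]=0;m[:150]=0;m[300:]=0
c=max(cv2.findContours(m,0,2)[0],key=cv2.contourArea); r=cv2.minAreaRect(c); print(r)
b=cv2.boxPoints(r); print(b, ray("top",b,28)[:,:2], ray("top",b,28).mean(0))
E
```

```text
((447.91455078125, 219.75987243652344), (95.78755187988281, 58.72575759887695), 83.41805267333984)
[[413.25543 175.54745]
 [471.59412 168.81607]
 [482.57367 263.9723 ]
 [424.235   270.70367]] [[ 613.19508642 -222.29518942]
 [ 632.49552103 -363.35891573]
 [ 407.02381323 -382.18368221]
 [ 389.59488871 -245.13226659]] [ 510.57732735 -303.24251349   28.        ]
```

View pics/crop.png

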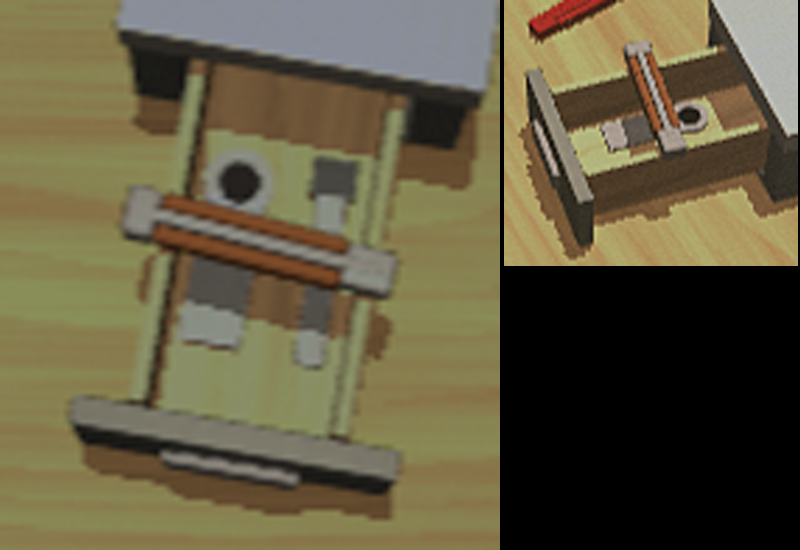

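The crop shows the corkscrew ends at crop pixels (128,212) and (393,273). The panel top runs from about (78,398) to (400,452), with its front edge from (72,425) to (396,482).

```bash
cat >> h.py <<'E'
def tgt(P):  # shift in tool axes from the current pose
    from scipy.spatial.transform import Rotation as Ro
    s=arm.read_state(); R=Ro.from_quat(s['ee_rot'])
    return R.inv().apply(np.array(P)-s['position']), R.as_matrix()
E
python3 - <<'E'
from h import *
px=lambda u:(np.array(u,float)+.5)/5-.5+[270,110]
e=ray("top",px([[128,212],[393,273]]),86);print("cork",e,e.mean(0),np.linalg.norm(e[0]-e[1]),np.degrees(np.arctan2(*(e[0]-e[1])[1::-1])))
p=ray("top",px([[78,398],[400,452],[397,482],[72,425]]),72);print("panel",p)
d=p[0]-p[1]+p[3]-p[2];print(np.degrees(np.arctan2(d[1],d[0])),np.linalg.norm(d)/2)
c=ray("top",px([[212,192],[160,395],[343,437],[395,100],[192,70]]),70);print("rims",c)
g,R=tgt(list(e.mean(0)[:2])+[195]);print(g,R)
print(proj("side",e[:, :]-[0,0,0]))
E
```

```text
cork [[649.79861159  56.90404827  86.        ]
 [624.491911   -61.97401977  86.        ]] [637.14526129  -2.53498575  86.        ] 121.54186173652637 77.98229942213685
panel [[567.45019549  77.96024457  72.        ]
 [545.74115365 -66.92944927  72.        ]
 [532.16254596 -65.69232354  72.        ]
 [555.16902296  80.29243504  72.        ]]
81.26045662346807 147.14569709532748
rims [[664.05199724  19.82038396  70.        ]
 [569.84532554  41.33929763  70.        ]
 [552.3272429  -41.34666413  70.        ]
 [709.33125763 -63.47509758  70.        ]
 [721.37315009  30.16166738  70.        ]]
[608.62233788 435.51600265   0.84369766] [[ 9.53852238e-01 -3.00275991e-01 -4.88345729e-04]
 [-3.00276372e-01 -9.53850400e-01 -1.87466922e-03]
 [ 9.71093893e-05  1.93479612e-03 -9.99998124e-01]]
[[340.13988803 169.17346191]
 [355.34419729 206.64596161]]
```

drive_tool([
  [-0.2,609,435,0,84.5],
  [-0.2,609,435,0,84.5],
  [-0.2,609,435,0,84.5],
  [-0.2,609,435,0,84.5],
  [-0.2,609,435,0,84.5],
  [-0.2,609,435,0,84.5],
  [-0.2,609,435,0,84.5],
  [-0.2,609,435,0,84.5],
  [-0.2,609,435,0,84.5],
  [-0.2,609,435,0,84.5],
  [-0.2,609,435,0,84.5],
  [-0.2,609,435,0,84.5],
])

```text
clock: 1.3
position: [549.3, 115.1, 195.6]
ee_rot: [-0.63, 0.777, 0.0, -0.0]
contact_force: [-0.2, 1.8, 0.4]
gripper_width: 51.4
grasp_force: 0.0
```

drive_tool([
  [-0.2,97,-110,0,0],
  [-0.2,97,-110,0,0],
  [-0.2,97,-110,0,0],
  [-0.2,97,-110,0,0],
  [-0.2,97,-110,0,0],
  [-0.2,97,-110,0,0],
  [-0.2,97,-110,0,0],
])

```text
clock: 2.0
position: [635.5, 0.5, 196.2]
ee_rot: [-0.63, 0.776, 0.0, 0.0]
contact_force: [0.1, -0.1, -0.6]
gripper_width: 51.4
grasp_force: 0.0
```

```bash
python3 - <<'E'
from h import *
g,R=tgt([637.1,-2.5,66]);print(g,R[:2,:2],arm.read_state()['position'])
s=arm.get_image("side")
cv2.imwrite("pics/s1.png",cv2.resize(s[60:260,260:480],None,fx=3,fy=3,interpolation=cv2.INTER_CUBIC)[:600])
E
```

```text
[  2.65250513  -2.16412608 130.1744424 ] [[-0.2054692  -0.97866358]
 [-0.97866357  0.2054692 ]] [6.35525034e+02 5.19316780e-01 1.96174913e+02]
```

View pics/s1.png

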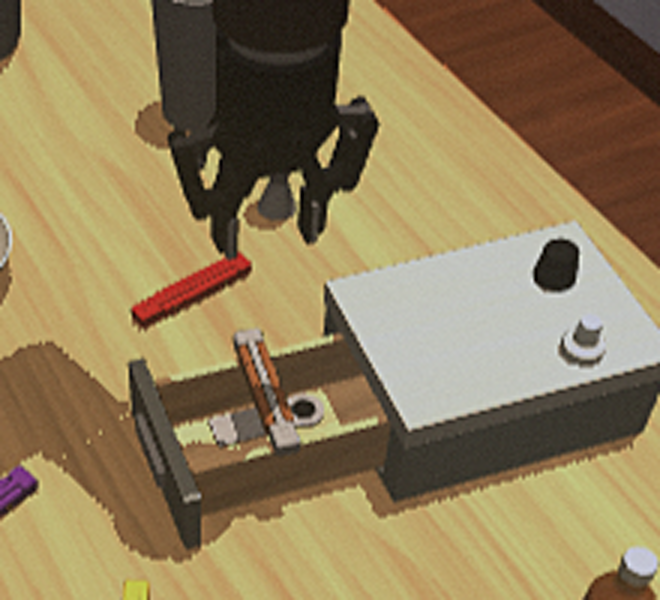

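The side view shows the corkscrew ends at crop (247,335) and (287,440), which agrees with my estimate. The fingers are open above it, so I'll descend.

drive_tool([
  [-0.2,3,-2,30,0],
  [-0.2,3,-2,60,0],
  [-0.2,3,-2,90,0],
  [-0.2,3,-2,110,0],
  [-0.2,3,-2,120,0],
  [-0.2,3,-2,130,0],
  [-0.2,3,-2,130,0],
  [-0.2,3,-2,130,0],
])

```text
clock: 2.85
position: [638.1, -3.7, 66.9]
ee_rot: [-0.63, 0.777, -0.001, 0.001]
contact_force: [0.6, -0.0, 0.7]
gripper_width: 51.2
grasp_force: 0.0
```

```bash
python3 - <<'E'
from h import *
g,R=tgt([637.1,-2.5,66]);print(g)
s=arm.get_image("side")
cv2.imwrite("pics/s2.png",cv2.resize(s[130:250,290:410],None,fx=5,fy=5,interpolation=cv2.INTER_CUBIC))
E
```

```text
[-0.99078517  1.26484692  0.90714657]
```

View pics/s2.png

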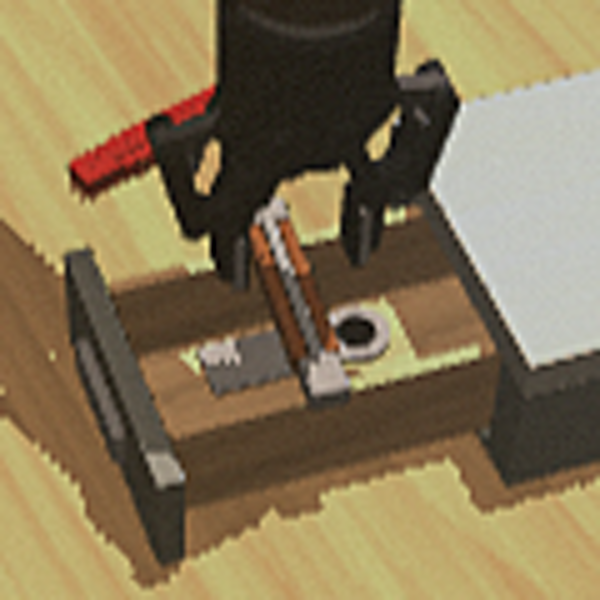

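The fingers straddle the bar, with the tips at (235,285) and (360,260). I'll close and lift.

drive_tool([
  [1,0,0,1,0],
  [1,0,0,1,0],
  [1,0,0,1,0],
  [1,0,0,1,0],
  [1,0,0,1,0],
  [1,0,0,1,0],
  [1,0,0,1,0],
  [1,0,0,1,0],
])

```text
clock: 3.7
position: [637.4, -4.0, 64.9]
ee_rot: [-0.63, 0.777, 0.0, -0.0]
contact_force: [-0.2, -0.0, -1.0]
gripper_width: -0.0
grasp_force: 0.0
```

The fingers closed on nothing, so I'll look.

```bash
python3 - <<'E'
from h import *
s=arm.get_image("side");t=arm.get_image("top")
a=cv2.resize(s[130:250,290:410],None,fx=3.3,fy=3.3,interpolation=cv2.INTER_CUBIC)[:396,:396]
b=cv2.resize(t[110:220,270:370],None,fx=3.6,fy=3.6,interpolation=cv2.INTER_CUBIC)
o=np.zeros((400,780,3),np.uint8);o[:396,:396]=a;o[:396,400:760]=b
cv2.imwrite("pics/s3.png",o)
E
```

```text
(no output)
```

View pics/s3.png

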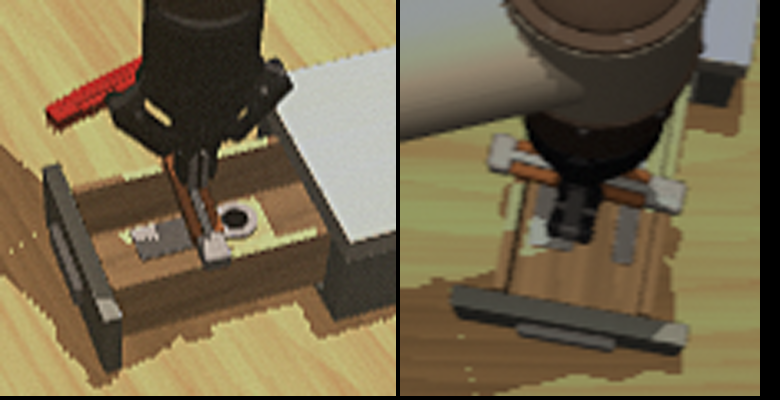

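```bash
python3 - <<'E'
from h import *
p=arm.read_state()['position'];print(p,arm.read_state()['joints'])
for dz in(0,10,20,30): print(dz,proj("side",p+[0,0,dz]))
s=arm.get_image("side");t=arm.get_image("top");o=np.zeros((600,780,3),np.uint8)
a=cv2.resize(s[160:220,320:380],None,fx=10,fy=10,interpolation=cv2.INTER_CUBIC)
o[:,:600]=a;cv2.imwrite("pics/s4.png",a)
E
```

```text
[637.46390995  -4.02176867  64.89905399] [ 2.47062451e-01  5.18303753e-01 -1.25865336e-01 -1.61537264e-05
 -9.26630801e-01 -4.55825607e-01]
0 [[347.56343957 193.34802802]]
10 [[347.7175116  190.64935032]]
20 [[347.87393227 187.90953447]]
30 [[348.03275571 185.1276326 ]]
```

View pics/s4.png

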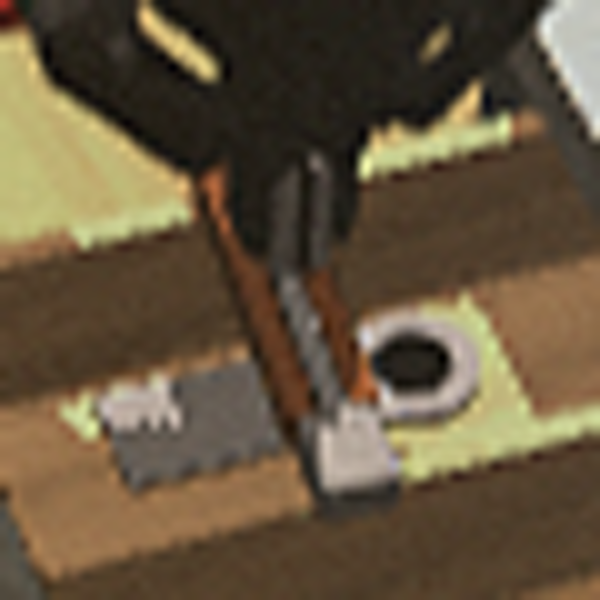

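```bash
python3 - <<'E'
from h import *
p=arm.read_state()['position']
K,R,t=cam("top");print(R[2],K)
for dz in(0,20,40,80,130): print(dz,proj("top",p+[0,0,dz]),proj("side",p+[0,0,dz]))
t=arm.get_image("top")
cv2.imwrite("pics/t5.png",cv2.resize(t[130:200,280:360],None,fx=8,fy=8,interpolation=cv2.INTER_CUBIC))
E
```

```text
[ 0.12466624 -0.02283019 -0.99193604] [[392.33316809   0.         325.98157379]
 [  0.         392.33316809 201.55821025]
 [  0.           0.           1.        ]]
0 [[322.22323737 160.14078117]] [[347.56266676 193.35528968]]
20 [[322.36141059 158.09406444]] [[347.87315181 187.91683457]]
40 [[322.50597355 155.95269842]] [[348.19324948 182.3100049 ]]
80 [[322.8161276  151.35848317]] [[348.86412535 170.55894538]]
130 [[323.24884435 144.94878499]] [[349.76551068 154.77028285]]
```

View pics/t5.png

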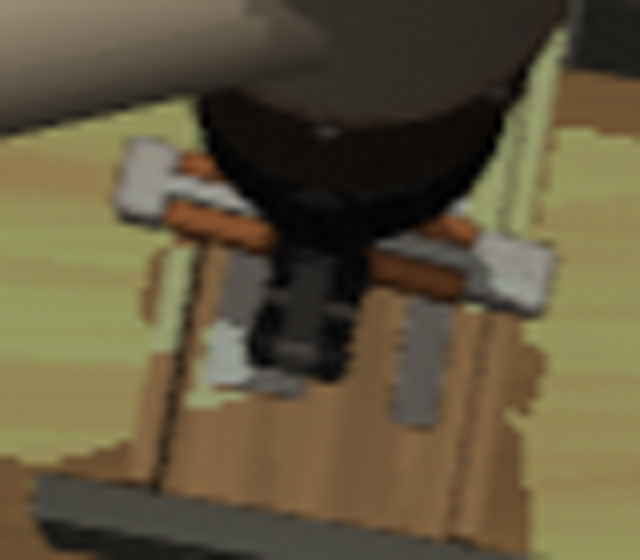

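The closed tips are seen about 22 mm higher than reported, which puts them just above the bar. A gentle touch will measure it.

drive_tool([
  [1,0,4,1,0],
  [1,0,4,2,0],
  [1,0,4,3,0],
  [1,0,4,3,0],
])

```text
clock: 4.35
position: [633.4, -3.2, 61.7]
ee_rot: [-0.63, 0.777, 0.0, -0.0]
contact_force: [-0.1, 0.2, -0.3]
gripper_width: 0.2
grasp_force: 0.0
```

drive_tool([
  [1,0,0,1,0],
  [1,0,0,2,0],
  [1,0,0,3,0],
  [1,0,0,3,0],
])

```text
clock: 4.75
position: [633.4, -3.2, 58.7]
ee_rot: [-0.63, 0.777, 0.0, -0.0]
contact_force: [0.0, -0.2, 0.4]
gripper_width: -0.1
grasp_force: 0.0
```

drive_tool([
  [1,0,0,1,0],
  [1,0,0,2,0],
  [1,0,0,3,0],
  [1,0,0,4,0],
  [1,0,0,4,0],
])

```text
clock: 5.25
position: [633.4, -3.2, 54.7]
ee_rot: [-0.63, 0.777, 0.0, -0.0]
contact_force: [0.5, 0.0, -0.5]
gripper_width: 0.1
grasp_force: 0.0
```

```bash
python3 - <<'E'
from h import *
s=arm.get_image("side")
cv2.imwrite("pics/s6.png",cv2.resize(s[150:225,315:390],None,fx=8,fy=8,interpolation=cv2.INTER_CUBIC))
E
```

```text
(no output)
```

View pics/s6.png

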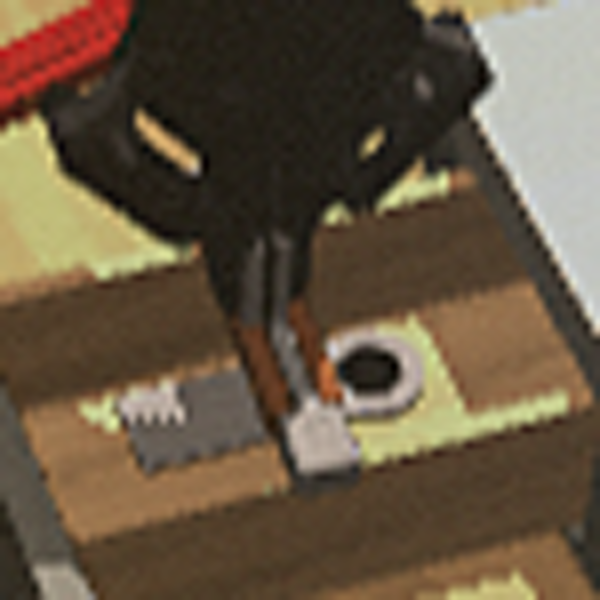

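The closed tips at crop (265,315) are still visually just above the bar, with no contact. I'll keep touching down.

drive_tool([
  [1,0,0,1,0],
  [1,0,0,2,0],
  [1,0,0,3,0],
  [1,0,0,3,0],
])

```text
clock: 5.7
position: [633.4, -3.2, 51.7]
ee_rot: [-0.63, 0.777, 0.0, -0.0]
contact_force: [0.5, 0.5, -0.9]
gripper_width: -0.3
grasp_force: 0.0
```

```bash
python3 - <<'E'
from h import *
y=np.array([-.978,.208,0]);p=np.array([638.1,-3.7,66.9])
for dz in(0,6,12,20,30):
  print(dz,[proj("side",p+[0,0,dz]+s*y*h).round(1).tolist() for s in(1,-1) for h in (26,35)])
print(proj("side",[[633.4,-3.2,54.7],[633.4,-3.2,86],[637.4,-4,86],[633.4,-3.2,100]]))
E
```

```text
0 [[[337.4, 194.9]], [[333.7, 195.6]], [[358.1, 190.4]], [[361.6, 189.7]]]
6 [[[337.4, 193.2]], [[333.8, 194.0]], [[358.2, 188.8]], [[361.8, 188.0]]]
12 [[[337.5, 191.6]], [[333.8, 192.4]], [[358.4, 187.2]], [[361.9, 186.4]]]
20 [[[337.5, 189.4]], [[333.8, 190.2]], [[358.5, 185.0]], [[362.1, 184.2]]]
30 [[[337.6, 186.6]], [[333.9, 187.4]], [[358.8, 182.2]], [[362.4, 181.4]]]
[[345.77558916 196.42432115]
 [346.21952128 187.97384769]
 [347.86319715 187.60862272]
 [346.42502545 184.06197131]]
```

drive_tool([
  [1,0,0,1,0],
  [1,0,0,2,0],
  [1,0,0,3,0],
  [1,0,0,4,0],
  [1,0,0,4,0],
])

```text
clock: 6.2
position: [635.4, -3.5, 50.7]
ee_rot: [-0.63, 0.777, -0.002, 0.002]
contact_force: [-0.7, -1.2, 8.7]
gripper_width: -0.1
grasp_force: 4.4
```

Contact came at a reported z of about 51, where the true height is 86. Readings are therefore 35 mm low relative to the real tips. I'll raise, open and descend lower.

drive_tool([
  [1,0,-1,-15,0],
  [0,0,-1,-30,0],
  [-0.2,0,-1,-30,0],
  [-0.2,0,-1,-30,0],
  [-0.2,0,-1,-30,0],
  [-0.2,0,-1,-15,0],
  [-0.2,0,-1,-7,0],
  [-0.2,0,-1,0,0],
  [-0.2,0,-1,4,0],
  [-0.2,0,-1,8,0],
  [-0.2,0,-1,8,0],
])

```text
clock: 7.3
position: [634.2, -3.5, 39.4]
ee_rot: [-0.63, 0.777, 0.0, -0.0]
contact_force: [0.5, -0.4, 0.6]
gripper_width: 51.0
grasp_force: 0.0
```

drive_tool([
  [-0.2,0,0,4,0],
  [-0.2,0,0,8,0],
  [-0.2,0,0,8,0],
  [1,0,0,8,0],
  [1,0,0,8,0],
  [1,0,0,8,0],
  [1,0,0,8,0],
  [1,0,0,8,0],
  [1,0,0,8,0],
])

```text
clock: 8.2
position: [635.6, -3.3, 32.9]
ee_rot: [-0.63, 0.777, -0.001, 0.001]
contact_force: [1.1, -0.8, 6.0]
gripper_width: 22.9
grasp_force: 59.8
```

Gripped at 22.9 mm and 60 N. I'll lift straight up.

drive_tool([
  [1,0,0,-10,0],
  [1,0,0,-30,0],
  [1,0,0,-60,0],
  [1,0,0,-100,0],
  [1,0,0,-100,0],
  [1,0,0,-100,0],
])

```text
clock: 8.8
position: [633.7, -3.2, 132.1]
ee_rot: [-0.629, 0.777, 0.001, 0.0]
contact_force: [-0.9, 0.1, -2.0]
gripper_width: 23.0
grasp_force: 59.1
```

```bash
python3 - <<'E'
from h import *
g,R=tgt([509,-304,133]);print(g,R[:2,:2],arm.read_state()['position'])
E
```

```text
[320.10680473  59.42477527  -1.06582049] [[-0.20782359 -0.97816605]
 [-0.97816596  0.2078228 ]] [633.65225666  -3.23115921 132.1481524 ]
```

drive_tool([
  [1,320,59,0,72.6],
  [1,320,59,0,72.6],
  [1,320,59,0,72.6],
  [1,320,59,0,72.6],
  [1,320,59,0,72.6],
  [1,320,59,0,72.6],
  [1,320,59,0,72.6],
  [1,320,59,0,72.6],
  [1,320,59,0,72.6],
  [1,320,59,0,72.6],
  [1,320,59,0,72.6],
  [1,320,59,0,72.6],
])

```text
clock: 10.0
position: [510.0, -303.8, 131.0]
ee_rot: [-0.048, 0.999, 0.0, -0.001]
contact_force: [-0.5, -0.3, 0.1]
gripper_width: 22.9
grasp_force: 59.1
```

```bash
cat >> h.py <<'E'
def cork():
    # orange-brown saturated wood of the bar near the tool, both views: bounding rect of the mask
    for n in("top","side"):
        im=arm.get_image(n);cv2.imwrite(f"pics/k_{n}_{arm.read_state()['clock']:.2f}.png",im)
        h=cv2.cvtColor(im,cv2.COLOR_BGR2HSV); m=cv2.inRange(h,(5,150,90),(15,255,255))
        for c in cv2.findContours(m,0,2)[0]:
            if cv2.contourArea(c)>8: print(n,cv2.boundingRect(c),h[c[0,0,1],c[0,0,0]])
E
python3 - <<'E'
from h import *
p=arm.read_state()['position'];print(p)
cork()
print([proj(n,[p+[0,0,45],p+[0,0,35]]) for n in("top","side")])
im=arm.get_image("top");s=arm.get_image("side")
o=np.zeros((400,800,3),np.uint8);o[:,:400]=cv2.resize(im[130:290,380:540],(400,400),interpolation=cv2.INTER_CUBIC)
o[:,400:]=cv2.resize(s[210:400,280:470],(400,400),interpolation=cv2.INTER_CUBIC);cv2.imwrite("pics/last.png",o)
E
```

```text
[ 509.96282832 -303.75136613  131.04684342]
top (606, 283, 33, 4) [ 13 155 110]
top (633, 243, 5, 6) [ 13 155  92]
top (602, 232, 7, 17) [ 13 155  99]
top (595, 223, 45, 73) [ 13 150 129]
top (622, 197, 13, 15) [ 13 158  97]
top (612, 155, 28, 5) [ 13 150 131]
top (28, 9, 64, 54) [ 14 161 111]
top (325, 0, 258, 8) [ 14 150 131]
top (0, 0, 9, 65) [ 12 171 127]
side (335, 373, 28, 18) [  9 169 113]
side (304, 334, 10, 16) [  8 181  97]
side (345, 306, 82, 61) [ 10 167 113]
side (406, 302, 23, 27) [  9 170 111]
side (356, 300, 14, 10) [ 11 173  90]
side (352, 290, 18, 13) [ 11 172 101]
side (457, 251, 22, 19) [ 10 189  97]
side (341, 44, 20, 9) [ 10 170 205]
side (308, 37, 8, 9) [ 10 163 180]
side (367, 32, 273, 267) [ 11 157  99]
[array([[473.04905074, 213.3823237 ],
       [471.07420993, 213.85196851]]), array([[370.17149681, 295.68766249],
       [369.72771266, 298.31493367]])]
```

View pics/last.png

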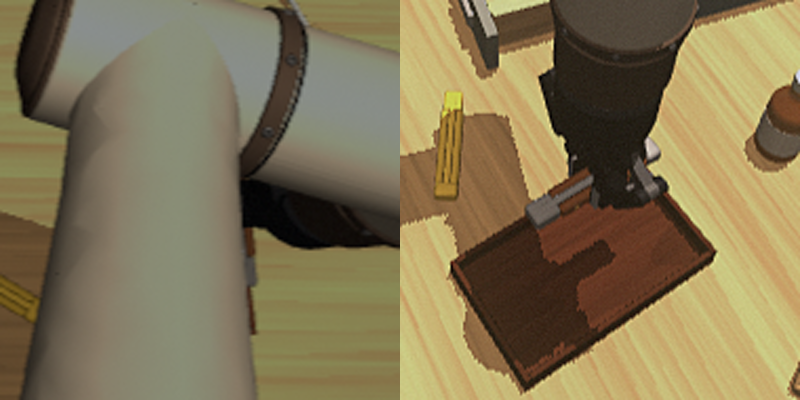

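The side crop shows the bar level along the tray, with ends at (545,213) and (652,150). Its centre is at full-image pixel (374,295), against a prediction of (370,296), so the 35 mm offset holds. I'll descend and feel for the floor.

drive_tool([
  [1,0,0,40,0],
  [1,0,0,80,0],
  [1,0,0,110,0],
  [1,0,0,130,0],
  [1,0,0,140,0],
  [1,0,0,144,0],
  [1,0,0,148,0],
  [1,0,0,148,0],
])

```text
clock: 11.0
position: [511.0, -304.4, -15.4]
ee_rot: [-0.048, 0.999, -0.0, 0.001]
contact_force: [0.6, -0.3, -1.7]
gripper_width: 22.7
grasp_force: 59.1
```

```bash
python3 - <<'E'
from h import *
s=arm.read_state();print(s['position'],s['contact_force'])
im=arm.get_image("side");h=cv2.cvtColor(im,cv2.COLOR_BGR2HSV)
m=cv2.inRange(h,(0,0,70),(180,60,255));m[:255]=0;m[370:]=0;m[:,:315]=0;m[:,420:]=0
for c in cv2.findContours(m,0,2)[0]:
    if cv2.contourArea(c)>15: print(cv2.boundingRect(c),cv2.minAreaRect(c),h[c[0,0,1],c[0,0,0]])
print(proj("side",[[509,-304,14],[450,-309,20],[569,-298,20]]))
E
```

```text
[ 511.02095233 -304.424265    -15.44387539] [ 0.59673767 -0.33413327 -1.74073205]
(339, 329, 27, 20) ((352.5384521484375, 337.30767822265625), (9.429903030395508, 28.844409942626953), 56.3099365234375) [10 31 98]
(382, 324, 10, 17) ((386.2000732421875, 331.9000244140625), (16.994115829467773, 5.81377649307251), 63.43495178222656) [11 51 70]
(387, 312, 7, 9) ((389.60003662109375, 316.20001220703125), (7.155416965484619, 6.260990142822266), 63.43495178222656) [ 11  56 158]
[[363.60745471 332.80160945]
 [339.18477722 347.11557694]
 [387.50329714 316.19960572]]
```

drive_tool([
  [1,0,0,2,0],
  [1,0,0,4,0],
  [1,0,0,6,0],
  [1,0,0,8,0],
  [1,0,0,10,0],
  [1,0,0,10,0],
])

```text
clock: 11.65
position: [510.2, -304.1, -26.5]
ee_rot: [-0.047, 0.999, 0.0, -0.0]
contact_force: [-0.2, -0.5, -0.7]
gripper_width: 22.4
grasp_force: 59.1
```

drive_tool([
  [1,0,0,1,0],
  [1,0,0,2,0],
  [1,0,0,3,0],
  [1,0,0,4,0],
  [1,0,0,4,0],
])

```text
clock: 12.15
position: [510.5, -304.3, -29.1]
ee_rot: [-0.048, 0.999, -0.0, 0.0]
contact_force: [-1.4, 0.8, 4.4]
gripper_width: 22.7
grasp_force: 62.6
```

The bar is on the floor. I'll release it and raise.

drive_tool([
  [0.1,0,0,-1,0],
  [0.1,0,0,-1,0],
  [0.1,0,0,-1,0],
  [0.1,0,0,-1,0],
  [0.1,0,0,-20,0],
  [0.1,0,0,-60,0],
  [0.1,0,0,-100,0],
  [0.1,0,0,-150,0],
  [0.1,0,0,-160,0],
  [0.1,0,0,-160,0],
])

```text
clock: 13.15
position: [511.9, -304.7, 132.7]
ee_rot: [-0.047, 0.999, -0.001, 0.003]
contact_force: [0.1, 0.1, 0.4]
gripper_width: 38.3
grasp_force: 0.0
```

```bash
python3 - <<'E'
from h import *
s=arm.read_state();print(s['position'],s['contact_force'],s['gripper_width'])
im=arm.get_image("side");h=cv2.cvtColor(im,cv2.COLOR_BGR2HSV)
m=cv2.inRange(h,(0,0,70),(180,60,255));m[:255]=0;m[370:]=0;m[:,:315]=0;m[:,420:]=0
for c in cv2.findContours(m,0,2)[0]:
    if cv2.contourArea(c)>15: print(cv2.boundingRect(c),cv2.minAreaRect(c)[0], ray("side",[cv2.minAreaRect(c)[0]],22))
E
```

```text
[ 511.94815167 -304.73082988  132.65531401] [0.1396073  0.07683782 0.37260966] 38.275028388852846
(338, 313, 55, 39) (364.6176452636719, 331.5294494628906) [[ 510.02447484 -305.2086108    22.        ]]
(392, 283, 13, 19) (397.3600158691406, 292.47998046875) [[ 615.81122273 -262.98593746   22.        ]]
```

The corkscrew lies at (510,-305), almost exactly at the tray's centre. Next is the drawer pull.

```bash
python3 - <<'E'
from h import *
print("purple,yellow",ray("top",[[295,243],[300,243],[350,228],[397,257]],10)[:,:2])
g,R=tgt([495,15,132]);print(g)
E
```

```text
purple,yellow [[ 448.95185686   56.30771446]
 [ 449.14112899   44.5078369 ]
 [ 486.59359968  -73.62036229]
 [ 419.85049344 -185.66194889]]
[-14.72309757 319.11153195  -1.77604001]
```

drive_tool([
  [1,-15,319,0,14.1],
  [1,-15,319,0,14.1],
  [1,-15,319,0,14.1],
  [1,-15,319,0,14.1],
  [1,-15,319,0,14.1],
  [1,-15,319,0,14.1],
  [1,-15,319,0,14.1],
  [1,-15,319,0,14.1],
  [1,-15,319,0,14.1],
  [1,-15,319,0,14.1],
])

```text
clock: 14.2
position: [494.4, 13.8, 128.7]
ee_rot: [0.076, 0.997, -0.001, -0.001]
contact_force: [-0.3, 0.5, 0.1]
gripper_width: -0.1
grasp_force: 0.0
```

```bash
python3 - <<'E'
from h import *
g,R=tgt([495,15,8]);print(g,R[:2,:2],arm.read_state()['position'])
E
```

```text
[ -0.66863821   1.43715643 120.70302503] [[-0.98841675  0.15174202]
 [ 0.15174462  0.98841938]] [494.4333295   13.78254238 128.70596269]
```

Next I'll descend to a reported z of about 8, a true height of about 43.

drive_tool([
  [1,-1,1,40,0],
  [1,-1,1,80,0],
  [1,-1,1,105,0],
  [1,-1,1,121,0],
  [1,-1,1,121,0],
  [1,-1,1,121,0],
  [1,-16,1,121,0],
  [1,-22,1,121,0],
  [1,-27,1,121,0],
  [1,-32,1,121,0],
  [1,-37,1,121,0],
  [1,-42,1,121,0],
])

```text
clock: 15.4
position: [536.4, 9.2, 9.0]
ee_rot: [0.076, 0.997, -0.0, -0.001]
contact_force: [-1.5, -0.2, 1.3]
gripper_width: -0.0
grasp_force: 0.9
```

drive_tool([
  [1,-10,0,0,0],
  [1,-20,0,0,0],
  [1,-30,0,0,0],
  [1,-40,0,0,0],
  [1,-50,0,0,0],
  [1,-60,0,0,0],
  [1,-70,0,0,0],
  [1,-80,0,0,0],
  [1,-90,0,0,0],
  [1,-100,0,0,0],
  [1,-110,0,0,0],
  [1,-120,0,0,0],
])

```text
clock: 16.6
position: [656.2, -8.8, 8.8]
ee_rot: [0.076, 0.997, -0.0, -0.0]
contact_force: [-2.0, -0.8, -0.8]
gripper_width: -0.3
grasp_force: 1.0
```

drive_tool([
  [1,-5,0,0,0],
  [1,-10,0,0,0],
  [1,-15,0,0,0],
  [1,-20,0,0,0],
  [1,-23,0,0,0],
  [1,-26,0,0,0],
  [1,-26,0,0,0],
])

```text
clock: 17.3
position: [682.1, -12.5, 9.1]
ee_rot: [0.075, 0.997, 0.0, 0.001]
contact_force: [0.2, -0.7, -0.0]
gripper_width: 0.3
grasp_force: 0.1
```

drive_tool([
  [1,-2,0,0,0],
  [1,-4,0,0,0],
  [1,-6,0,0,0],
  [1,-8,0,0,0],
  [1,-10,0,0,0],
  [1,-10,0,0,0],
])

```text
clock: 17.9
position: [685.3, -13.2, 9.1]
ee_rot: [0.076, 0.997, -0.0, -0.006]
contact_force: [-15.0, 6.2, 10.0]
gripper_width: 0.3
grasp_force: 7.6
```

It hit a stop at a travel of about 161 mm. I'll retract, lift and check.

drive_tool([
  [1,10,0,0,0],
  [1,30,0,0,0],
  [1,70,0,0,0],
  [1,110,0,0,0],
  [1,110,0,-40,0],
  [1,140,0,-90,0],
  [1,180,0,-140,0],
  [1,180,0,-180,0],
  [1,180,0,-180,0],
])

```text
clock: 18.8
position: [516.3, 13.7, 196.2]
ee_rot: [0.075, 0.997, 0.002, 0.008]
contact_force: [-0.1, -0.3, 0.0]
gripper_width: 0.4
grasp_force: 0.0
```

```bash
python3 - <<'E'
from h import *
s=arm.read_state();print(s['position'],s['contact_force'])
im=arm.get_image("side");t=arm.get_image("top")
d=np.array([.988,-.152,0]);lat=np.array([.152,.988,0])
h=cv2.cvtColor(im,cv2.COLOR_BGR2HSV);print("hsv zinc",h[165,420])
# cabinet zinc front edge (z=100) and pull panel top, side view: sample colours along closing direction at z=72..100
f0=np.array([535.4,8.7,0])
for off in(-60,-30,30):
  print(off)
  for n,I in(("side",im),):
    print([(k,I[tuple(proj(n,f0+d*k+lat*off+[0,0,100])[0].round().astype(int)[::-1])].tolist()) for k in range(140,200,4)])
    print([(k,I[tuple(proj(n,f0+d*k+lat*off+[0,0,72])[0].round().astype(int)[::-1])].tolist()) for k in range(-4,190,12)])
m=cv2.inRange(h,(0,0,70),(180,60,255));m[:300]=0;m[370:]=0;m[:,:315]=0;m[:,420:]=0
for c in cv2.findContours(m,0,2)[0]:
    if cv2.contourArea(c)>15: print(cv2.boundingRect(c),cv2.minAreaRect(c)[0], ray("side",[cv2.minAreaRect(c)[0]],22))
E
```

```text
[516.31408864  13.70247527 196.20486538] [-0.07683679 -0.33254929  0.00403005]
hsv zinc [ 36   7 190]
-60
[(140, [44, 53, 57]), (144, [66, 74, 81]), (148, [148, 159, 171]), (152, [35, 44, 49]), (156, [33, 42, 48]), (160, [125, 141, 149]), (164, [131, 147, 156]), (168, [61, 70, 73]), (172, [71, 107, 142]), (176, [49, 54, 58]), (180, [54, 67, 70]), (184, [97, 114, 129]), (188, [184, 190, 188]), (192, [185, 192, 190]), (196, [184, 193, 190])]
[(-4, [105, 166, 185]), (8, [112, 177, 187]), (20, [105, 164, 188]), (32, [105, 164, 186]), (44, [102, 163, 187]), (56, [104, 162, 188]), (68, [116, 179, 189]), (80, [109, 170, 185]), (92, [111, 169, 186]), (104, [102, 158, 184]), (116, [112, 176, 187]), (128, [53, 85, 122]), (140, [60, 94, 127]), (152, [40, 52, 52]), (164, [41, 51, 55]), (176, [123, 139, 148]), (188, [53, 60, 68])]
-30
[(140, [42, 50, 59]), (144, [39, 49, 54]), (148, [157, 171, 185]), (152, [90, 88, 89]), (156, [32, 41, 42]), (160, [108, 123, 132]), (164, [136, 155, 164]), (168, [141, 157, 166]), (172, [72, 104, 129]), (176, [53, 63, 66]), (180, [50, 58, 65]), (184, [168, 193, 194
[... 595 characters left out ...]
 104]), (164, [125, 141, 151]), (168, [66, 78, 85]), (172, [47, 57, 59]), (176, [55, 66, 73]), (180, [53, 65, 71]), (184, [117, 134, 150]), (188, [198, 200, 195]), (192, [183, 189, 188]), (196, [184, 192, 190])]
[(-4, [100, 159, 185]), (8, [103, 164, 185]), (20, [105, 163, 186]), (32, [104, 160, 188]), (44, [100, 156, 183]), (56, [113, 178, 187]), (68, [117, 180, 187]), (80, [117, 182, 191]), (92, [107, 168, 187]), (104, [95, 150, 183]), (116, [112, 173, 188]), (128, [109, 170, 187]), (140, [94, 148, 184]), (152, [32, 39, 40]), (164, [44, 54, 59]), (176, [129, 147, 155]), (188, [52, 67, 74])]
(338, 313, 55, 39) (364.65631103515625, 331.603515625) [[ 510.01491353 -305.37656013   22.        ]]
```

```bash
python3 - <<'E'
from h import *
im=arm.get_image("side").astype(float).mean(2).astype(np.float32)
d=np.array([.988,-.152,0]);lat=np.array([.152,.988,0]);f0=np.array([535.4,8.7,0])
for z in(72,100):
  for off in(-55,-40,-20,20):
    k=np.arange(160,194,2.);q=np.vstack([proj("side",f0+d*a+lat*off+[0,0,z]) for a in k]).astype(np.float32)
    print(z,off,cv2.remap(im,q[None,:,0],q[None,:,1],1)[0].round().astype(int).tolist())
E
```

```text
72 -55 [48, 50, 46, 47, 52, 86, 147, 145, 145, 136, 104, 70, 65, 63, 61, 60, 61]
72 -40 [176, 107, 42, 41, 42, 92, 138, 149, 143, 146, 109, 87, 105, 96, 66, 59, 59]
72 -20 [163, 113, 42, 42, 41, 82, 143, 148, 146, 142, 113, 78, 107, 86, 64, 61, 60]
72 20 [54, 57, 49, 46, 47, 75, 131, 145, 143, 145, 105, 76, 63, 66, 62, 63, 62]
100 -55 [127, 146, 146, 148, 110, 89, 101, 99, 63, 61, 59, 73, 131, 193, 193, 190, 190]
100 -40 [139, 148, 147, 140, 107, 82, 100, 87, 63, 63, 58, 61, 125, 195, 194, 191, 190]
100 -20 [131, 152, 148, 149, 95, 67, 63, 64, 65, 63, 59, 68, 128, 189, 195, 190, 188]
100 20 [137, 146, 143, 143, 138, 75, 74, 77, 71, 57, 57, 65, 111, 178, 191, 189, 187]
```

The panel's front edge sits 13.9 mm ahead of the ledge, and a shut drawer would give 14 mm. The drawer is home and the corkscrew is in the tray, so I'll hand in.

```bash
python3 -c "
from bench import arm
print(arm.job_done())"
```

```text
the job is handed in; nothing more can be done
None
```

The corkscrew lies flat in the tool tray, within a few millimetres of its centre, the drawer is pushed home to within about 1 mm by the camera check, and the job is handed in; no verdict came back.

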